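Load the wax cake under the sprung dust flap

TASK

Put the cake of beeswax away in the wax keeper without grasping or lifting anything: press the red bar down with one fingertip to raise the blue spring-closed flap and, while that finger keeps holding it open, push the cake along its run with the other fingertip, under the flap, all the way in against the end stop. Then draw back and let the flap shut fully with the cake behind its lip, and leave the other things on the table where they are.

Things in the scene. Friction and masses are not known exactly. Their poses are not given: they have to be found in the camera images.
- keeper: Wax keeper, fixed: dark wooden base plate, x -166 to 44, y -48 to 28, 6 thick (mm, this frame). Origin on the table right under the cake's final middle; x is the pushing direction (away from the robot, within 0.35 rad), z up. All mm coordinates in these notes are in this frame. Three dark steel hinge posts (top z = 36) stand at y = -39, x = -155, -62, 37.
- run_mid (a point): On the floor (z = 6) of the run at x = -96, y = 0. The run is 42 wide (y -21 to 21), straight along x; from x = -160 to -33 it is open above, between pale guides 4 thick that reach up to z = 16, open at its near end.
- seat (a point): Where the middle of the cake's underside must end: floor of the bay, x = 0, y = 0, z = 6; axes as the keeper's. The bay, x = -33 to 29, has walls up to z = 25 and an end stop whose face is at x = 29; the flap roofs it.
- flap (a joint): Angle (rad) of the rocker on the hinge line y = -39, z = 30 (along x) that carries the blue flap (+y side) and the red bar (-y side): 0 shut, 0.72 wide open at its stop. A spring shuts it: pressing the bar takes about 3 N at first, 8 N at the stop. The cake passes under the lip at 0.42 and more. Wide open, the flap's outer edge rises to z = 75.
- flap_lip (a point): Middle of the lower edge of the flap's lip: shut, x = -35.5, y = -18, z = 18. The lip is 14 wide (y), 3 thick (x), and hangs under a tongue (y -39 to -11, x -37 to -23) of the 3 thick flap, whose top is at z = 30; shut, it bars the way of the cake, whose top is at z = 24.
- flap_corner (a point): Inner corner of the flap's cutaway: shut, x = -25, y = -11, z = 30. Left of the tongue (y above -11) the flap begins only at x = -25 and goes on to x = 37, y = 27. This lets a pushing finger in the run, at y of about 5, reach past the lip line to x = -28 with the flap raised: it pushes the cake home (its tail then at x = -29).
- bar_near (a point): Near end (towards the robot) of the middle line of the red bar's top: shut, x = -165, y = -78, z = 39. The bar is a flat strip 24 wide, 5 thick, 160 long (along x), on arms that dip below it; shut it slopes up to -y (edges z = 32 and 45). Pressed, its middle is at y = -78, z = 22 at 0.42 rad; z = 17 and level (y -89 to -65) at 0.55; z = 11 at the stop. A fingertip can slide along it.
- bar_far (a point): Far end of the same middle line of the red bar: shut, x = -5, y = -78, z = 39.
- wax_cake: Loose yellow cake of beeswax, 58 long (its y), 38 wide (its x), 18 high, about 50 g; origin at the centre of its underside. It starts on the floor of the run in front of the flap, its length along the run, its middle at x = -102 to -74, some 2 mm clear of the guides. (Another cake, far back on the table, has no part in this.)
- honey: Bystander: spool of honey thread, 44 across, 64 high, origin at the centre of its underside, standing just left of the keeper's far end.
- clip_1: Bystander: black binder clip, 32 x 48 x 34, origin under its centre, on the wood to the right near the robot.
- tin: Bystander: flat round black tin, 66 across, 20 high, origin under its centre, between robot and keeper.
- setter: Bystander: grey steel snap setter lying flat, 12 x 100 x 12, origin under its centre, beyond the keeper.
- spool_ink: Bystander: spool of dark blue thread, 44 across, 70 high, at the near left of the table.
- spool_rust: Bystander: spool of rust thread, 44 across, 64 high, at the near left of the table.
- edge_paint: Bystander: small brown bottle with a black cap, 43 across, 70 high, at the near left of the table.

How it is judged:
On the way, in this order (a step that is already met when the one before it is completed fails the run):
1. a fingertip holds the flap open on its bar while the cake is still outside (value of joint flap above 0.4 rad and contact force between the fingers and flap above 0.5 N and x of wax_cake in the frame of seat below -0.06 m), for 0.2 s.
2. the cake is pushed under the flap by a fingertip while another holds the flap open (value of joint flap above 0.3 rad and contact force between the fingers and flap above 0.5 N and contact force between the fingers and wax_cake above 0.02 N and x of wax_cake in the frame of seat between -0.045 and 0.004 m), for 0.1 s.
At the end, for the whole second after the job is handed in: The cake lies flat and still on the bay floor, its middle within 4 mm of its seat along the run and 6 mm across, its length within 0.15 rad of the run, and the flap is shut (joint under 0.04 rad) (value of joint flap below 0.04 rad and x of wax_cake in the frame of seat between -0.0045 and 0.004 m and y of wax_cake in the frame of seat between -0.006 and 0.006 m and z of wax_cake in the frame of seat between -0.003 and 0.003 m and angle between the y axis of wax_cake and the x axis of keeper, either way round below 0.15 rad and linear speed of wax_cake below 0.01 m/s); the robot touches nothing.
It fails at once if the cake is lifted or tipped instead of pushed (z of wax_cake in the frame of seat above 0.012 m or angle between wax_cake's own z axis and vertical above 0.35 rad).
It fails at once if a bystander is moved by more than 30 mm (distance of any of spool_ink, spool_rust, edge_paint, tin, honey, clip_1, setter from where it was at the start of the episode above 0.03 m).
It also fails if it takes over 42 s, if anything falls off the work surface, if the arm or the gripper's body presses on something with over 40 N, if the wrist force passes 120 N, or if a joint passes its speed limit or range.

ROBOT

A 6-joint arm with a two-finger parallel gripper is mounted at the origin on a cart in front of the work surface, level with it; the furniture and walls round the work are solid. World frame = base frame: x ahead of the robot, y to its left, z up, the work surface at z = 0. Lengths are in m, angles in rad, forces in N, time in s.
With the tool pointing down it reaches from about 0.35 to 0.875 m from the base axis. Payload 4.2 kg.
Tool frame: the origin (TCP) lies on the centre line of the jaws, within the pads' length; the fingertips stand 11 mm ahead of it and the grasp point (between the pads) lies 8 mm behind it; x points along the fingers, y is the direction in which the jaws open and shut, and the axes are right-handed (so a half turn about x gives the same grasp; the last joint's range is limited). The gripper opens to 85 mm and grips with 20 to 120 N. Pads are 22 mm wide; open, the fingers measure 114 mm over their backs; the gripper's body (76 mm by 85 mm) begins 54 mm behind the grasp point. The pads swing forward as they close: fully open they stand 13 mm farther back than shut.
Start: joints at [-0.921, 0.385, 0.008, 0, -1.194, -0.259], TCP at [0.238, -0.578, 0.242] pointing down, gripper open.
Joint ranges: [-3.14, 3.14], [-1.21, 2.06], [-1.07, 1.41], [-3.16, 2.05], [-2.99, -0.16], [-3.1, 3.1]. Speed limits (rad/s): [2.79, 2.79, 3.14, 3.14, 3.14, 3.14].

INTERFACE

Orientations are given as a 3x3 rotation matrix whose columns are the frame's x, y, z axes.
In Python, from cell import readout, read_camera, camera_info, sign_off gives the robot as it stands.
- The arm moves only by the tool step_arm, never from a script. Its argument "commands" is a list that holds one entry, the list of rows, each a list of 7 numbers: the finger opening in m, from 0 to 0.0854, then the shift along the world's x, y, z in m, then the turn, a rotation vector about the world's x, y, z in degrees. In form: [[[fingers, dx, dy, dz, rx, ry, rz], ...]]. A call has 1 to 12 rows; each row is the pose to reach, as a shift and turn from the pose commanded when the call began; what a row does not reach only later rows make up. A row lasts 1/8 s, in which the tool goes at most 62.5 mm and 10.7 degrees, less where a joint would pass 70% of its speed; a pose out of reach is approached as far as the arm can. A call with a gripper value outside its range is refused whole. The fingers move at their own pace and stop on an object; "force" is the grip in N (left out, the last holds). Time passes only in rows, so rows that repeat a pose let the fingers close. It gives the time, the measured TCP pose, the force and the opening at its end, in the units of the state.
- readout.get_obs(): the state, without advancing time (a new reading comes with each control period).
- read_camera(name): name is "scene" or "side" or "wrist"; returns the picture (400x640x3 uint8, red, green, blue); there is no depth.
- camera_info(name): a dict with "intrinsics" (3x3 intrinsics, pixels), "dist" ([k1, k2, p1, p2, k3] as OpenCV has them; the pictures are not rectified), "R" (3x3) and "t" (3): a world point X has camera coordinates R X + t; the wrist camera has in their place "hand_eye" (4x4, takes a point from camera to tool coordinates, whose origin is the TCP and whose axes are the tool frame's). Camera axes: x right, y down, z forward; pixel columns grow to the right and rows downward; lengths in m; the calibration is good to about 2 mm. A picture is of the moment at which its call begins: read the wrist's pose just before it. camera_info takes no time and is no camera call.
- sign_off(): hands the job in, once; it reports no verdict.
The state is a dict: "time_s": time; "joint_pos": joint angles; "qvel": joint speeds; "tau": joint torques, N m; "tcp_pos": TCP position; "orientation": TCP orientation; "contact_force": force on the tool from outside, world axes, zero at the start; "ft_torque": the same for the moment, N m; "gripper_width": finger opening in m.
Only numpy, scipy, OpenCV 4.12 (cv2) and the standard library are available. Lean on these libraries where they do the work, as an engineer would, in place of code of your own. Each camera call takes 0.05 s, during which the arm holds its last target. There are 200 camera calls.

## Working session

There is one attempt and no reset: what is moved stays moved. The work goes in short steps, Python scripts to look and compute and a tool call to move; the robot and the scene stay as the last step left them, time stands still between calls to the robot, and variables do not carry over. Pictures are saved under pics/ and viewed, about 8 in all and at most 12, crops included, and the job is handed in when it is done.

Besides the shell and the picture viewer there is one more tool, called after ">>>" by a JSON object that holds its "api" and its "payload", one argument or row to a line. step_arm: Moves the arm, as the interface text tells. Its arguments: {"type":"object","properties":{"commands":{"type":"array","items":{"type":"array","items":{"type":"array","items":{"type":"number"}}}},"force":{"type":"number"}},"required":["commands"]}

```bash
mkdir -p pics; python3 - <<'E'
from cell import readout, read_camera, camera_info
import cv2, numpy as np
o=readout.get_obs(); print(o['time_s'],o['tcp_pos'],o['orientation'],o['gripper_width'])
for n in ['scene','side','wrist']:
    im=read_camera(n); cv2.imwrite(f'pics/{n}0.png',im[:,:,::-1]); c=camera_info(n); print(n,{k:np.round(v,4).tolist() for k,v in c.items() if k!='name'})
E
```

```text
0.0 [ 0.23788679 -0.57733119  0.24121117] [[-8.99132298e-04 -3.80766929e-01  9.24670610e-01]
 [ 2.00855144e-03  9.24668431e-01  3.80767985e-01]
 [-9.99997579e-01  2.19960927e-03 -6.66092887e-05]] 0.08526198808271257
scene {'intrinsics': [[405.3175, 0.0, 318.4777], [0.0, 405.3175, 199.1312], [0.0, 0.0, 1.0]], 'dist': [-0.0251, 0.0, 0.0, 0.0, 0.0], 'R': [[-0.5229, -0.8524, 0.0029], [-0.5978, 0.3643, -0.7141], [0.6076, -0.3752, -0.7001]], 't': [0.3239, 0.3913, 0.8902]}
side {'intrinsics': [[379.3552, 0.0, 314.0252], [0.0, 379.3552, 195.8535], [0.0, 0.0, 1.0]], 'dist': [-0.041, 0.0, 0.0, 0.0, 0.0], 'R': [[0.5143, 0.8575, -0.011], [0.7053, -0.4303, -0.5633], [-0.4878, 0.282, -0.8261]], 't': [-0.3282, -0.3882, 1.4087]}
wrist {'intrinsics': [[345.7449, 0.0, 318.7742], [0.0, 345.7449, 205.2936], [0.0, 0.0, 1.0]], 'dist': [-0.0746, 0.0, 0.0, 0.0, 0.0], 'hand_eye': [[-0.0002, -0.2907, 0.9568, -0.1313], [1.0, -0.0005, 0.0, -0.0012], [0.0005, 0.9568, 0.2907, -0.0739], [0.0, 0.0, 0.0, 1.0]]}
```

View pics/scene0.png

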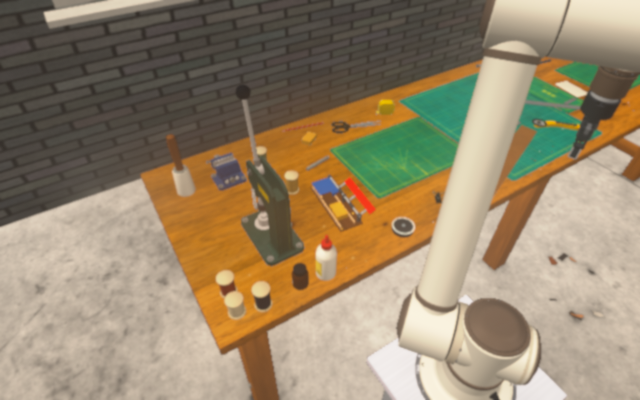

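View pics/side0.png

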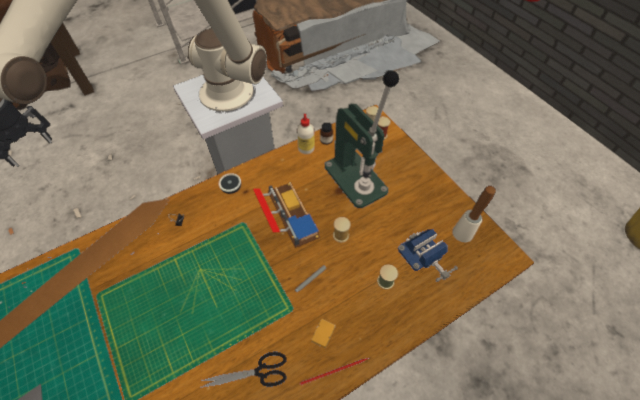

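The scene view shows the red bar from (348,181) to (372,211). In the side view it runs from (258,190) near to (275,230) far, with the blue flap at (301,228) and the yellow cake at (291,200).

```bash
cat > h.py <<'E'
from cell import readout, read_camera, camera_info
import cv2, numpy as np
def cam(n,o=None):
    c=camera_info(n); K=np.array(c['intrinsics']);d=np.array(c['dist'])
    if n!='wrist': return K,d,np.array(c['R']),np.array(c['t'])
    H=np.array(c['hand_eye']); R=np.array(o['orientation']); Rw=R@H[:3,:3]; p=R@H[:3,3]+np.array(o['tcp_pos'])
    return K,d,Rw.T,-Rw.T@p
def ray(C,uv,z):
    K,d,R,t=C; q=cv2.undistortPoints(np.array([[uv]],float),K,d)[0,0]
    v=R.T@np.array([q[0],q[1],1]); c=-R.T@t; return c+v*(z-c[2])/v[2]
def proj(C,X):
    K,d,R,t=C; return cv2.projectPoints(np.atleast_2d(np.array(X,float)),cv2.Rodrigues(R)[0],t,K,d)[0][:,0]
E
python3 - <<'E'
from h import *
S=cam('side');A=cam('scene')
for n,C,l in [('side',S,[((258,190),.039),((275,231),.039),((291,200),.024),((301,228),.03),((230,182),.02),((342,228),.064)]),('scene',A,[((372,211),.039),((348,181),.039),((338,210),.024),((325,186),.03),((403,226),.02)])]:
  for uv,z in l: print(n,uv,ray(C,uv,z).round(3))
im=cv2.imread('pics/side0.png')[150:270,200:360];cv2.imwrite('pics/s1.png',cv2.resize(im,None,fx=5,fy=5,interpolation=3))
E
```

```text
side (258, 190) [ 0.494 -0.104  0.039]
side (275, 231) [ 0.641 -0.125  0.039]
side (291, 200) [ 0.566 -0.034  0.024]
side (301, 228) [ 0.665 -0.057  0.03 ]
side (230, 182) [ 0.409 -0.16   0.02 ]
side (342, 228) [0.738 0.027 0.064]
scene (372, 211) [ 0.486 -0.104  0.039]
scene (348, 181) [ 0.633 -0.118  0.039]
scene (338, 210) [ 0.554 -0.029  0.024]
scene (325, 186) [ 0.659 -0.049  0.03 ]
scene (403, 226) [ 0.404 -0.157  0.02 ]
```

View pics/s1.png

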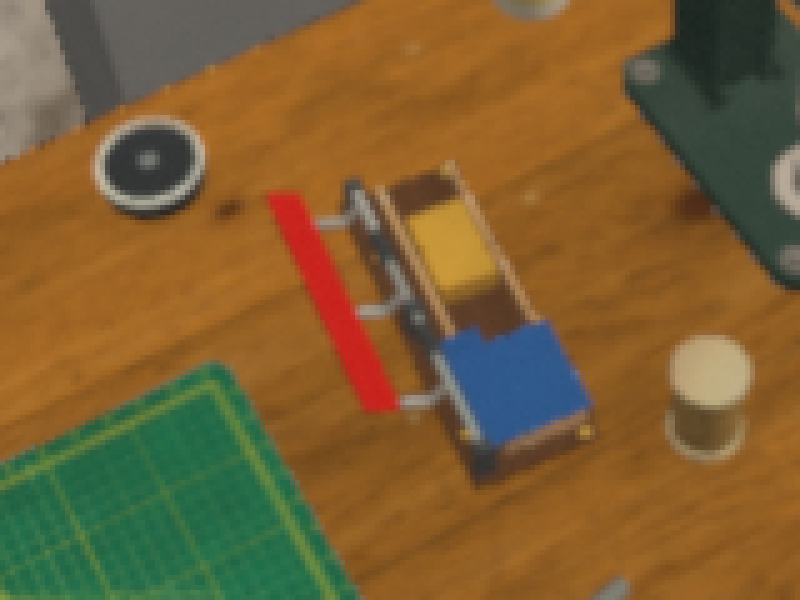

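>>> {"api": "step_arm", "payload": {
  "commands": [
    [[0.069,0.02,0.047,0,0,0,-3],[0.069,0.042,0.097,-0.004,0,0,-6],[0.069,0.064,0.147,-0.008,0,0,-10],[0.069,0.086,0.197,-0.012,0,0,-13],[0.069,0.108,0.247,-0.016,0,0,-16],[0.069,0.13,0.297,-0.02,0,0,-20],[0.069,0.152,0.348,-0.024,0,0,-23],[0.069,0.174,0.4,-0.028,0,0,-26],[0.069,0.196,0.45,-0.034,0,0,-28],[0.069,0.215,0.495,-0.038,0,0,-29],[0.069,0.226,0.518,-0.04,0,0,-29],[0.069,0.226,0.518,-0.04,0,0,-29]]
  ]
}}

```text
time_s: 1.65
tcp_pos: [0.4645, -0.0585, 0.2019]
orientation: [[-0.001, 0.112, 0.994], [-0.0, 0.994, -0.112], [-1.0, -0.0, -0.001]]
contact_force: [-0.5, 0.6, -0.1]
gripper_width: 0.069
```

```bash
python3 - <<'E'
from h import *
o=readout.get_obs(); print(o['time_s'],o['tcp_pos'],np.round(o['orientation'],3).tolist(),o['gripper_width'],o['contact_force'],np.abs(o['qvel']).max())
im=read_camera('wrist'); cv2.imwrite('pics/w1.png',im[:,:,::-1])
import pickle;pickle.dump(o,open('o1.pkl','wb'))
E
```

```text
1.65 [ 0.46446416 -0.05851345  0.20192124] [[-0.001, 0.112, 0.994], [-0.0, 0.994, -0.112], [-1.0, -0.0, -0.001]] 0.06897292664878218 [-0.54713097  0.59430165 -0.14127092] 0.03878186441972752
```

View pics/w1.png

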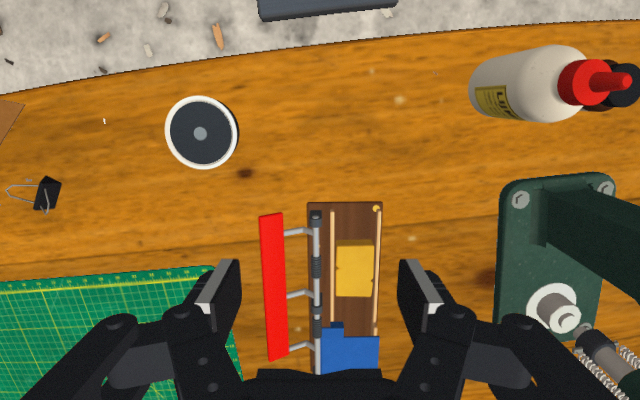

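The wrist view has the robot side up. The bar corners are at (259,215), (283,212), (269,361) and (289,356), the base near corners at (307,203) and (383,202), and the cake at (337..375, 241..298).

```bash
cat > fit.py <<'E'
from h import *
import pickle
from scipy.optimize import least_squares
o=pickle.load(open('o1.pkl','rb')); C=cam('wrist',o)
M=np.array([[-165,-89,45],[-165,-67,32],[-5,-89,45],[-5,-67,32],[-166,-48,6],[-166,28,6],[-37,-11,30],[-25,-11,30],[-25,27,30]])/1e3
uv=np.array([[259,215],[283,212],[269,361],[289,356],[307,203],[383,202],[343,322],[343,336],[380,337]],float)
def T(p,X):
    c,s=np.cos(p[2]),np.sin(p[2]); X=np.atleast_2d(X); return np.c_[p[0]+c*X[:,0]-s*X[:,1],p[1]+s*X[:,0]+c*X[:,1],X[:,2]]
r=least_squares(lambda p:(proj(C,T(p,M))-uv).ravel(),[.657,-.0455,-.118],loss='soft_l1')
p=r.x;print(p,np.round(proj(C,T(p,M))-uv,1).tolist())
c,s=np.cos(p[2]),np.sin(p[2]);Ri=np.array([[c,s],[-s,c]])
for q in [(337,241),(374,242),(375,298),(337,298)]: print('cake',Ri@(ray(C,q,.024)[:2]-p[:2]))
for n,q in [('side',[[258,190],[275,231]]),('scene',[[372,211],[348,181]])]: print(n,proj(cam(n),T(p,[[-.165,-.078,.039],[-.005,-.078,.039]])),q)
g=lambda x,y:T(p,[[x,y,0]])[0][:2]
t=np.array(o['tcp_pos'])[:2]
print('tcp keeper',Ri@(t-p[:2]))
for x in (-.148,-.04): print(x,(g(x,-.0365)-t).round(4))
print('u',c,s)
E
python3 fit.py
```

```text
[ 0.6555142  -0.04427178 -0.10740122] [[-0.6, 0.7], [1.7, -0.9], [-0.9, 1.6], [1.3, -2.0], [-0.6, -1.0], [0.3, -0.4], [0.3, 5.6], [0.1, 1.1], [-0.8, -0.3]]
cake [-0.13182805 -0.01835947]
cake [-0.13052264  0.01752017]
cake [-0.06828825  0.02135753]
cake [-0.06869586 -0.01765607]
side [[256.23047998 187.46995855]
 [276.31053585 230.84839617]] [[258, 190], [275, 231]]
scene [[372.73376469 211.58055086]
 [347.04314    178.96885486]] [[372, 211], [348, 181]]
tcp keeper [-0.18842258 -0.03463919]
-0.148 [ 0.04   -0.0062]
-0.04 [ 0.1474 -0.0178]
u 0.9942380310420648 -0.10719485822369569
```

>>> {"api": "step_arm", "payload": {
  "commands": [
    [[0.069,0.02,-0.003,-0.02,0,0,0.3],[0.069,0.04,-0.006,-0.06,0,0,0.3],[0.069,0.04,-0.006,-0.11,0,0,0.3],[0.069,0.04,-0.006,-0.137,0,0,0.3],[0.069,0.04,-0.006,-0.137,0,0,0.3],[0.069,0.04,-0.006,-0.137,0,0,0.3]]
  ]
}}

```text
time_s: 2.45
tcp_pos: [0.5049, -0.0664, 0.0665]
orientation: [[0.002, 0.11, 0.994], [0.0, 0.994, -0.11], [-1.0, 0.0, 0.002]]
contact_force: [0.3, 0.1, 0.7]
gripper_width: 0.0693
```

```bash
python3 - <<'E'
from h import *
o=readout.get_obs(); print(o['time_s'],o['tcp_pos'],o['gripper_width'],o['contact_force'])
im=read_camera('wrist'); s=read_camera('side')[150:270,200:360]
cv2.imwrite('pics/w2.png',im[:,:,::-1])
E
```

```text
2.45 [ 0.50488024 -0.06637735  0.06654635] 0.06926189801884788 [0.34298109 0.12353318 0.74358738]
```

View pics/w2.png

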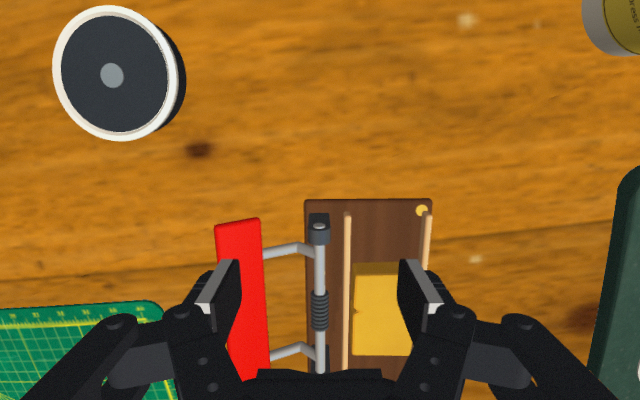

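```bash
cat >> h.py <<'E'
def tool(o,P): return np.array(P)@np.array(o['orientation']).T+np.array(o['tcp_pos'])
E
python3 - <<'E'
from h import *
o=readout.get_obs();C=cam('wrist',o)
for a in (.011,0,-.011,-.03):
  P=[[a,y,z] for y in (-.0345,.0345) for z in (-.011,.011)]
  print(a,proj(C,tool(o,P)).round().tolist())
im=cv2.imread('pics/w2.png')[190:370,180:460];cv2.imwrite('pics/w2c.png',cv2.resize(im,None,fx=2.8,fy=2.8,interpolation=3))
E
```

```text
0.011 [[244.0, 246.0], [247.0, 289.0], [398.0, 246.0], [394.0, 289.0]]
0 [[239.0, 257.0], [242.0, 302.0], [404.0, 257.0], [400.0, 302.0]]
-0.011 [[232.0, 269.0], [237.0, 317.0], [410.0, 269.0], [405.0, 317.0]]
-0.03 [[219.0, 295.0], [225.0, 348.0], [424.0, 295.0], [418.0, 348.0]]
```

View pics/w2c.png

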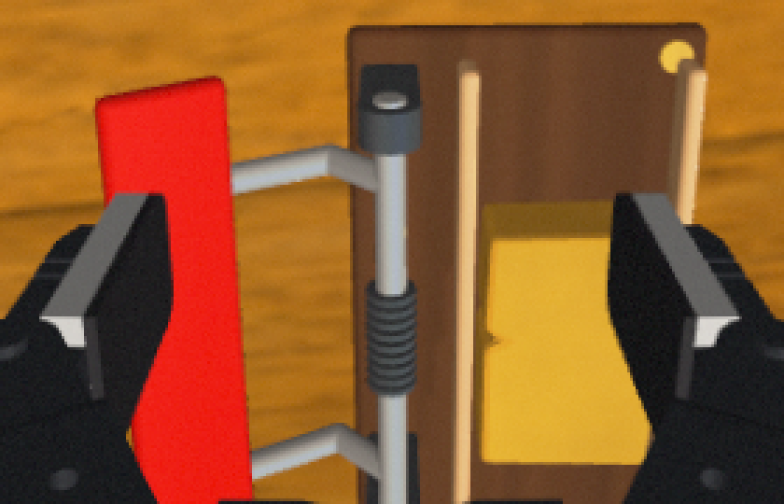

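>>> {"api": "step_arm", "payload": {
  "commands": [
    [[0.075,-0.003,0.002,0,0,0,0],[0.075,-0.003,0.002,-0.01,0,0,0],[0.075,-0.003,0.002,-0.02,0,0,0],[0.075,-0.003,0.002,-0.028,0,0,0],[0.075,-0.003,0.002,-0.035,0,0,0],[0.075,-0.003,0.002,-0.04,0,0,0],[0.075,-0.003,0.002,-0.045,0,0,0],[0.075,-0.003,0.002,-0.045,0,0,0],[0.075,-0.003,0.002,-0.045,0,0,0]]
  ]
}}

```text
time_s: 3.68
tcp_pos: [0.5012, -0.0632, 0.0205]
orientation: [[0.0, 0.11, 0.994], [0.001, 0.994, -0.11], [-1.0, 0.001, 0.0]]
contact_force: [-1.0, 4.2, 6.7]
gripper_width: 0.0754
```

```bash
python3 - <<'E'
from h import *
o=readout.get_obs(); print(o['time_s'],o['tcp_pos'],o['gripper_width'],o['contact_force'])
im=read_camera('wrist'); s=read_camera('side')[150:270,200:360]
s=cv2.resize(s,None,fx=2.5,fy=2.5,interpolation=3)
cv2.imwrite('pics/c3.png',np.vstack([cv2.resize(im,(400,250)),s])[:,:,::-1])
E
```

```text
3.675 [ 0.50121277 -0.06321093  0.02048412] 0.07539063276632821 [-1.02190256  4.24878949  6.70624189]
```

View pics/c3.png

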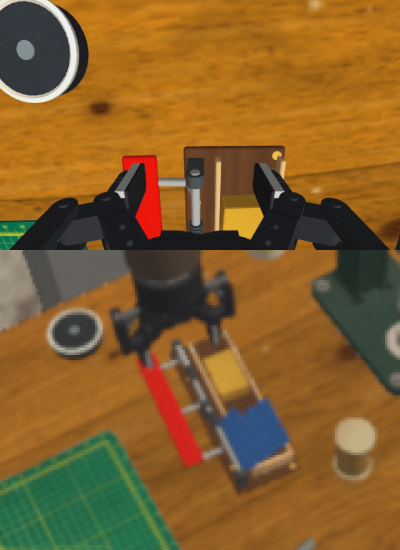

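>>> {"api": "step_arm", "payload": {
  "commands": [
    [[0.075,0,0,-0.004,0,0,0],[0.075,0,0,-0.0065,0,0,0],[0.075,0,0,-0.0065,0,0,0],[0.075,0,0,-0.0065,0,0,0],[0.075,0,0,-0.0065,0,0,0],[0.075,0.005,-0.0005,-0.0065,0,0,0],[0.075,0.01,-0.001,-0.0065,0,0,0],[0.075,0.016,-0.0017,-0.0065,0,0,0],[0.075,0.022,-0.0024,-0.0065,0,0,0],[0.075,0.028,-0.003,-0.0065,0,0,0],[0.075,0.028,-0.003,-0.0065,0,0,0]]
  ]
}}

```text
time_s: 5.15
tcp_pos: [0.5272, -0.0674, 0.0134]
orientation: [[-0.005, 0.111, 0.994], [-0.001, 0.994, -0.111], [-1.0, -0.001, -0.004]]
contact_force: [-2.4, -1.5, 5.8]
gripper_width: 0.0749
```

```bash
python3 - <<'E'
from h import *
o=readout.get_obs(); print(o['time_s'],o['tcp_pos'],o['gripper_width'],o['contact_force'])
im=read_camera('wrist')[150:,100:540]; s=read_camera('side')[160:260,220:340]
s=cv2.resize(s,(440,366),interpolation=3)
cv2.imwrite('pics/c4.png',np.vstack([im,s])[:,:,::-1])
E
```

```text
5.15 [ 0.52719648 -0.06742039  0.01341426] 0.07488295764823463 [-2.35478766 -1.4820249   5.81323117]
```

View pics/c4.png

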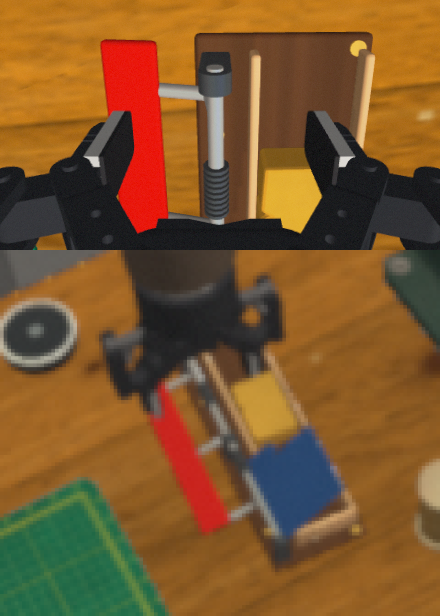

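>>> {"api": "step_arm", "payload": {
  "commands": [
    [[0.075,0.006,-0.0007,0,0,0,0],[0.075,0.012,-0.0013,0,0,0,0],[0.075,0.018,-0.002,0,0,0,0],[0.075,0.024,-0.0026,0,0,0,0],[0.075,0.03,-0.0032,0,0,0,0],[0.075,0.036,-0.0039,0,0,0,0],[0.075,0.042,-0.0045,0,0,0,0],[0.075,0.048,-0.0052,0,0,0,0],[0.075,0.054,-0.0058,0,0,0,0],[0.075,0.06,-0.0065,0,0,0,0],[0.075,0.066,-0.0071,0,0,0,0],[0.075,0.07,-0.0075,0,0,0,0]]
  ]
}}

```text
time_s: 6.75
tcp_pos: [0.5967, -0.0748, 0.0134]
orientation: [[-0.006, 0.111, 0.994], [-0.0, 0.994, -0.111], [-1.0, -0.001, -0.006]]
contact_force: [-4.8, -0.1, 6.2]
gripper_width: 0.0749
```

```bash
python3 - <<'E'
from h import *
o=readout.get_obs(); print(o['time_s'],o['tcp_pos'],o['gripper_width'],o['contact_force'])
im=read_camera('wrist')[150:,100:540]; s=read_camera('side')[160:260,220:340]
s=cv2.resize(s,(440,366),interpolation=3)
cv2.imwrite('pics/c5.png',np.vstack([im,s])[:,:,::-1])
p=[.6555,-.0443,-.1074];d=np.array(o['tcp_pos'])[:2]-p[:2];c,s=np.cos(p[2]),np.sin(p[2]);print('front',c*d[0]+s*d[1]+.011,'y',-s*d[0]+c*d[1])
E
```

```text
6.75 [ 0.59669076 -0.07484204  0.01335124] 0.07486386705034477 [-4.79306778 -0.10400913  6.23549037]
front -0.044196476200091345 y -0.03667003859101634
```

View pics/c5.png

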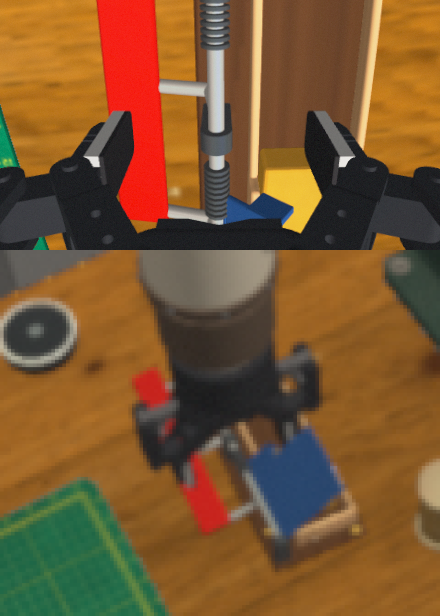

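>>> {"api": "step_arm", "payload": {
  "commands": [
    [[0.075,0.004,-0.0004,0,0,0,0],[0.075,0.008,-0.0009,0,0,0,0],[0.075,0.012,-0.0013,0,0,0,0],[0.075,0.012,-0.0013,0,0,0,0]]
  ]
}}

```text
time_s: 7.35
tcp_pos: [0.6091, -0.0762, 0.0135]
orientation: [[-0.005, 0.111, 0.994], [-0.001, 0.994, -0.111], [-1.0, -0.001, -0.005]]
contact_force: [-4.9, -0.2, 6.7]
gripper_width: 0.0751
```

>>> {"api": "step_arm", "payload": {
  "commands": [
    [[0.075,0.001,-0.0001,0,0,0,0],[0.075,0.002,-0.0002,0,0,0,0],[0.075,0.002,-0.0002,0,0,0,0]]
  ]
}}

```text
time_s: 7.72
tcp_pos: [0.6106, -0.0763, 0.0134]
orientation: [[-0.006, 0.111, 0.994], [-0.0, 0.994, -0.111], [-1.0, -0.001, -0.006]]
contact_force: [-5.8, -0.5, 5.8]
gripper_width: 0.0753
```

>>> {"api": "step_arm", "payload": {
  "commands": [
    [[0.075,0.001,-0.0001,0,0,0,0],[0.075,0.001,-0.0001,0,0,0,0]]
  ]
}}

```text
time_s: 7.98
tcp_pos: [0.6113, -0.0764, 0.0134]
orientation: [[-0.006, 0.111, 0.994], [-0.0, 0.994, -0.111], [-1.0, -0.001, -0.006]]
contact_force: [-5.9, 0.4, 6.6]
gripper_width: 0.0749
```

>>> {"api": "step_arm", "payload": {
  "commands": [
    [[0.075,0.001,-0.0001,0,0,0,0],[0.075,0.001,-0.0001,0,0,0,0]]
  ]
}}

```text
time_s: 8.22
tcp_pos: [0.6114, -0.0764, 0.0133]
orientation: [[-0.008, 0.111, 0.994], [-0.0, 0.994, -0.111], [-1.0, -0.001, -0.008]]
contact_force: [-7.2, 0.3, 7.8]
gripper_width: 0.0752
```

```bash
python3 - <<'E'
from h import *
o=readout.get_obs(); print(o['time_s'],o['tcp_pos'],o['gripper_width'],o['contact_force'],o['ft_torque'])
im=read_camera('wrist')[180:370,300:480]; cv2.imwrite('pics/c6.png',cv2.resize(im,None,fx=3,fy=3,interpolation=3)[:,:,::-1])
E
```

```text
8.225 [ 0.61136931 -0.07642096  0.01333441] 0.07523347544527399 [-7.20927972  0.28892013  7.84289503] [-0.0141865   2.13626916 -0.11386316]
```

View pics/c6.png

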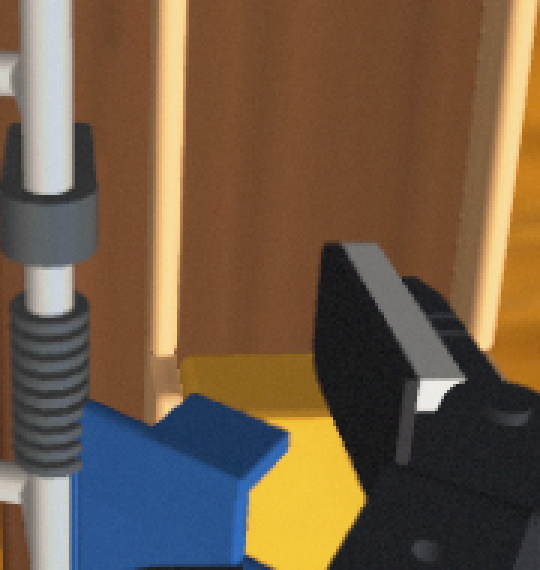

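```bash
python3 - <<'E'
from h import *
o=readout.get_obs();C=cam('wrist',o)
p=[.6555,-.0443,-.1074];c,s=np.cos(p[2]),np.sin(p[2]);R=np.array([[c,s],[-s,c]])
for q,z in [((300+187/3,180+418/3),.024),((300+310/3,180+416/3),.024),((300+182/3,180+358/3),.006),((300+165/3,180+355/3),.016),((300+315/3,180+245/3),.0155),((300+345/3,180+243/3),.0155)]: print(z,(R@(ray(C,q,z)[:2]-p[:2])).round(4))
E
```

```text
0.024 [-0.0282 -0.0198]
0.024 [-0.0283 -0.003 ]
0.006 [-0.0265 -0.0184]
0.016 [-0.0332 -0.0222]
0.0155 [-0.05   -0.0019]
0.0155 [-0.0502  0.0023]
```

>>> {"api": "step_arm", "payload": {
  "commands": [
    [[0.075,0.001,-0.0001,0,0,0,0],[0.075,0.002,-0.0002,0,0,0,0],[0.075,0.002,-0.0002,0,0,0,0],[0.075,0.002,-0.0002,0,0,0,0]]
  ]
}}

```text
time_s: 8.78
tcp_pos: [0.6114, -0.0765, 0.0133]
orientation: [[-0.013, 0.111, 0.994], [-0.0, 0.994, -0.111], [-1.0, -0.002, -0.012]]
contact_force: [-11.3, 1.2, 11.6]
gripper_width: 0.075
```

The fingertip stalls at x ≈ -29 while the force rises to 11 N, and the cake's tail measures about -28 mm. The cake is against the stop, so I draw back.

>>> {"api": "step_arm", "payload": {
  "commands": [
    [[0.075,-0.006,0.0006,0,0,0,0],[0.075,-0.014,0.0015,0,0,0,0],[0.075,-0.024,0.0026,0,0,0,0],[0.075,-0.034,0.0037,0,0,0,0],[0.075,-0.044,0.0047,0,0,0,0],[0.075,-0.044,0.0047,0.004,0,0,0],[0.075,-0.044,0.0047,0.01,0,0,0],[0.075,-0.044,0.0047,0.016,0,0,0],[0.075,-0.044,0.0047,0.022,0,0,0],[0.075,-0.044,0.0047,0.028,0,0,0],[0.075,-0.044,0.0047,0.036,0,0,0],[0.075,-0.044,0.0047,0.06,0,0,0]]
  ]
}}

```text
time_s: 10.28
tcp_pos: [0.5702, -0.0718, 0.0721]
orientation: [[-0.008, 0.111, 0.994], [-0.0, 0.994, -0.111], [-1.0, -0.001, -0.007]]
contact_force: [-0.3, -0.5, -0.7]
gripper_width: 0.0751
```

>>> {"api": "step_arm", "payload": {
  "commands": [
    [[0.075,0,0,0.05,0,0,0],[0.075,-0.04,0.004,0.1,0,0,0],[0.075,-0.08,0.008,0.14,0,0,0],[0.075,-0.08,0.008,0.14,0,0,0],[0.075,-0.08,0.008,0.14,0,0,0]]
  ]
}}

```text
time_s: 10.9
tcp_pos: [0.492, -0.0636, 0.2132]
orientation: [[-0.002, 0.11, 0.994], [0.0, 0.994, -0.11], [-1.0, 0.0, -0.002]]
contact_force: [0.4, -0.0, -0.9]
gripper_width: 0.0746
```

```bash
python3 - <<'E'
from h import *
o=readout.get_obs(); print(o['time_s'],o['tcp_pos'],o['contact_force']); C=cam('wrist',o)
im=read_camera('wrist'); s=read_camera('side')[150:270,200:360]
a=cv2.resize(im[160:400,230:430],(500,600),interpolation=3); s=cv2.resize(s,(300,225),interpolation=3); s=np.vstack([s,np.zeros((375,300,3),np.uint8)])
cv2.imwrite('pics/c7.png',np.hstack([a,s])[:,:,::-1])
p=[.6555,-.0443,-.1074];c,s=np.cos(p[2]),np.sin(p[2])
for X in [[-35.5,-18,18],[-37,-11,30],[-25,-11,30],[-25,27,30],[-165,-89,45],[-165,-67,32],[-5,-89,45],[-5,-67,32],[-29,19,24],[-29,-19,24]]:
  x,y,z=np.array(X)/1e3; q=proj(C,[p[0]+c*x-s*y,p[1]+s*x+c*y,z])[0]; print(X,q.round(),((q-[230,160])*2.5).round())
E
```

```text
10.9 [ 0.49202436 -0.0635973   0.21319075] [ 0.3737621  -0.00186917 -0.90415766]
[-35.5, -18, 18] [338. 294.] [269. 335.]
[-37, -11, 30] [345. 299.] [287. 347.]
[-25, -11, 30] [345. 309.] [286. 371.]
[-25, 27, 30] [381. 308.] [376. 371.]
[-165, -89, 45] [261. 182.] [78. 55.]
[-165, -67, 32] [287. 179.] [143.  47.]
[-5, -89, 45] [270. 334.] [ 99. 434.]
[-5, -67, 32] [292. 326.] [155. 415.]
[-29, 19, 24] [372. 302.] [356. 355.]
[-29, -19, 24] [337. 302.] [267. 355.]
```

View pics/c7.png

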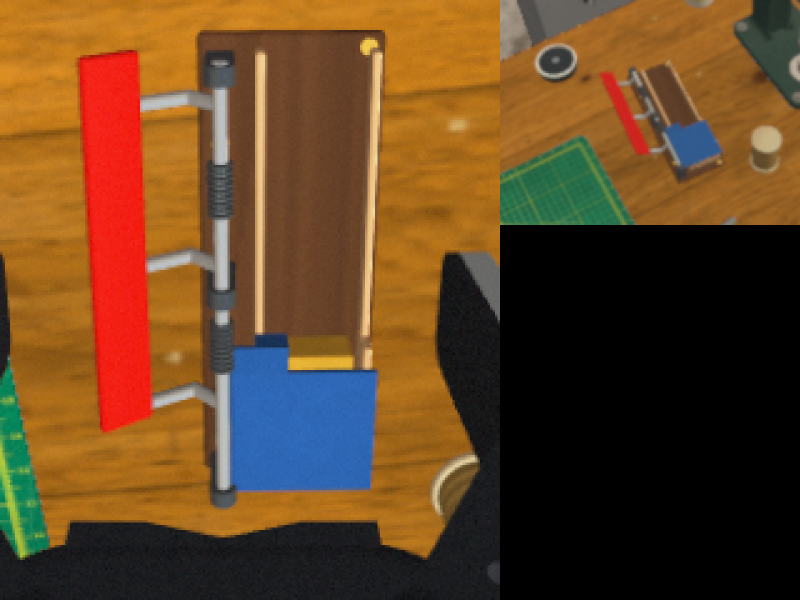

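The picture shows the flap shut: its corners and the bar match the predicted shut pose. The cake's tail edge is at row ~356 against 355 predicted for x = -29. I hand in.

```bash
python3 -c "
from cell import sign_off; print(sign_off())"
```

```text
the job is handed in; nothing more can be done
None
```

The cake is in the bay against the end stop, the flap is shut with its lip in front of the cake, and the job is handed in at about 11 s. No verdict was reported, so this rests on my own checks.

- **Method:** One fingertip pressed the red bar down and held it. I judged the flap at roughly 0.6 rad from the fingertip height, since I had no direct reading of the joint. The other fingertip pushed the cake until the tool stopped advancing and the push force rose from about 5 N to 11 N. I then drew back about 40 mm and lifted off.
- **Cake position:** In the last wrist picture the cake's tail edge is within about 1 mm of where it should be at x = -29 mm. Measured with the finger still on the cake, the tail top was at -28 mm. One bottom-edge reading gave -26.5 mm, which I put down to picture error.
- **Flap:** Its edge and the bar match the predicted shut positions to about 2 mm or better.
- **Clearance:** The measured tool force is near zero and the gripper is well clear.
- **Bystanders:** The tin and the honey spool look unmoved in the side picture. I did not measure the bystanders again, but the gripper never went near any of them.

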